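# Eject the used test cassette into the waste dish

## Robot

A 6-joint arm with a two-finger parallel gripper is mounted at the origin on the work surface. World frame = base frame: x ahead of the robot, y to its left, z up, the work surface at z = 0. Lengths are in m, angles in rad, forces in N, time in s.
With the tool pointing down it reaches from about 0.425 to 0.95 m from the base axis. Payload 3.5 kg.
Tool frame: the origin (TCP) lies on the centre line of the jaws, within the pads' length; the fingertips stand 17 mm ahead of it and the grasp point (between the pads) lies 2 mm behind it; z points along the fingers, y is the line along which they close (so a half turn about z gives the same grasp; the last joint's range is limited). The gripper opens to 85 mm and grips with 20 to 120 N. Pads are 22 mm wide; open, the fingers measure 114 mm over their backs; the gripper's body (76 mm by 85 mm) begins 54 mm behind the grasp point. The pads swing forward as they close: fully open they stand 13 mm farther back than shut.
Start: joints at [-1.448, 0.286, 1.577, -0, 1.279, -0.15], TCP at [0.182, -0.65, 0.248] pointing down, gripper open.
Joint ranges: [-2.77, 2.77], [-0.9, 2.22], [0.21, 2.48], [-1.53, 4.67], [0.24, 2.81], [-2.84, 2.84]. Speed limits (rad/s): [2.79, 2.79, 3.14, 3.14, 3.14, 3.14].

## Interface

Orientations are given as a unit quaternion [x, y, z, w].
In Python, from plant import ctrl gives the robot as it stands. The module is installed in compiled form; this text tells all that it offers.
- The arm moves only by the tool drive_tool, never from a script. Its argument "moves" is a list of rows, each a list of 3 entries, a list of its own where there are three numbers: the turn, a rotation vector about the tool's x, y, z in rad, then the shift along the tool's x, y, z in m, then the finger opening in m, from 0 to 0.0854. A call has 1 to 5 rows; each row shifts and turns the commanded pose from where the row before left it, along the tool's axes as they then stand; what a row does not reach is not made up. A row lasts 1/8 s, in which the tool goes at most 62.5 mm and 10.7 degrees, less where a joint would pass 70% of its speed; a pose out of reach is approached as far as the arm can. A call with a gripper value outside its range is refused whole. The fingers move at their own pace and stop on an object; "grip_force" is the grip in N (left out, the last holds). Time passes only in rows, so rows that do not move let the fingers close. It gives the time, the measured TCP pose, the force, the opening and the grip force at its end, in the units of the state.
- ctrl.get_state(): the state, without advancing time (a new reading comes with each control period).
- ctrl.read_camera(name): name is "scene" or "top"; returns a dict with "image" (400x640x3 uint8, red, green, blue), "fx", "fy", "cx", "cy" (pixels), "R" (3x3) and "t" (3): a world point X has camera coordinates R X + t. Camera axes: x right, y down, z forward; pixel columns grow to the right and rows downward; lengths in m; the calibration is good to about 2 mm. A picture is of the moment at which its call begins. There is no depth.
- ctrl.sign_off(): hands the job in; it is judged then, once.
The state is a dict: "time": time; "qpos": joint angles; "dq": joint speeds; "joint_efforts": joint torques, N m; "eef_pos": TCP position; "tcp_rot": TCP orientation; "contact_force": force on the tool from outside, world axes, zero at the start; "wrist_torque": the same for the moment, N m; "opening": opening from 0.0 (shut) to 1.0 (fully open); "finger_force": force on a finger pad.
Only numpy, scipy, OpenCV 4.12 (cv2) and the standard library are available. Lean on these libraries where they do the work, as an engineer would, in place of code of your own. Each camera call takes 0.05 s, during which the arm holds its last target. There are 200 camera calls.

## Task

In the two-bay cassette reader, the long square-ended test cassette has been read and is soiled with blood. Put the steel dish under its projecting end, then push the ejector slide of that bay all the way, so that the cassette drops into the dish without ever being touched by the robot, and let the slide spring back. The short round-ended cassette is still developing: leave it in its bay, and do not shift the tube rack or the bottle.

Things in the scene. Friction and masses are not known exactly. Their poses are not given: they have to be found in the camera images.
- reader: White fixed bench-top reader, 220 wide (its x), 180 deep (its y), 135 mm high to its flat deck; a display rises to 170 mm at the back (y over +25 mm). Origin on the bench under its middle. Its operator's face is -y, 90 mm from the origin, plain below its two bays at x = -40 and +40 mm. A cassette lies flat in each, 26 mm of it inside, the rest projecting along -y, underside 108 mm above the bench.
- bay_left (a point): Middle of the lower lip of the bay at the reader's x = -40 mm, on the operator's face, 108 mm above the bench; axes as the reader's.
- bay_right (a point): The same for the bay at the reader's x = +40 mm.
- slide_left (a point): Left bay's ejector slide: ribbed grey thumb tab on the deck in line with its bay, 24 wide (x), 12 thick (y), top 15 mm above the deck. The point, moving with it, is the middle of its rear face (the one to push, away from the bay mouth), 8 mm above the deck. Pushed towards the bay mouth (reader's -y) it drives the cassette out; a spring returns it. 50 mm of free deck lie behind it.
- slide_right (a point): The same for the right bay (reader's x = +40 mm).
- eject_left (a joint): Travel of the left ejector slide in m: 0 at rest, 0.028 fully pushed (stop). The spring takes 2 N at first, 7 N at the stop; the cassette's spring contacts add up to about 5 N. The cassette lets go and drops in the last few millimetres of travel.
- eject_right (a joint): The same for the right ejector slide.
- cassette_mid (a point): Centre of the used cassette: white plastic, 76 x 24 x 6 mm, square end, 12 g, with a result window and a round sample well on top. At the start it is held flat by a spring contact in either one of the bays, 50 mm projecting; its +y axis points into the bay. The robot must not touch it.
- cassette_end (a point): Middle of the outer, projecting end of the used cassette (38 mm along its -y from its centre).
- round_mid (a point): Centre of the other cassette, in the other bay: same width and thickness but only 58 mm long, with a round end; 32 mm of it project. It stays where it is.
- dish: Round stainless dish, empty, loose on the bench, 55 mm high, outer radius 62 mm at the rim and 57 mm at 12 mm height, wall 3 mm, floor 4 mm, about 0.2 kg; slides easily when pushed at its wall. Origin under its middle, z up. The cassette drops 15 to 75 mm in front of the reader's face: the dish belongs against or just off that face, centred on the bay.
- tube_rack: Cream three-tier rack with capped blood tubes, 70 x 212 x 110 mm, loose on the bench, origin under its middle.
- bottle: White bottle, 66 mm diameter, 150 mm high, loose, origin under its middle.
Things that resemble listed ones, but are neither listed nor needed, are in the scene too. What is shaped like the dish but pink or purple is not meant. What is shaped like the part that bears cassette_mid but brown is not meant.

How it is judged:
By the outcome, as a careful person would: the job done as asked, in the order asked, and still so for the second after the job is handed in, with the robot touching nothing.
It also fails if it takes over 54 s, if anything falls off the work surface, if the arm or the gripper's body presses on something with over 40 N, if the wrist force passes 120 N, or if a joint passes its speed limit or range.

## Working session

There is one attempt and no reset: what is moved stays moved. The work goes in short steps, Python scripts to look and compute and a tool call to move; the robot and the scene stay as the last step left them, time stands still between calls to the robot, and variables do not carry over. Pictures are saved under pics/ and viewed, at most 10 in all, crops included, and the job is handed in when it is done.

Besides the shell and the picture viewer there is one more tool, called after ">>>" in YAML: its name, and indented under it one key for each argument. drive_tool: Moves the arm, as the interface text tells. Its arguments: {"type":"object","properties":{"moves":{"type":"array","items":{"type":"array"}},"grip_force":{"type":"number"}},"required":["moves"]}

```bash
mkdir -p pics
cat > h.py <<'E'
from plant import ctrl
import numpy as np, cv2
def snap(n,f,crop=None,s=1):
    c=ctrl.read_camera(n); im=c["image"][:,:,::-1]
    if crop: a,b,d,e=crop; im=im[b:e,a:d]
    cv2.imwrite("pics/"+f,cv2.resize(np.ascontiguousarray(im),None,fx=s,fy=s,interpolation=cv2.INTER_CUBIC)); return c
def ray(c,u,v,z):
    R=np.array(c["R"]);t=np.array(c["t"])
    d=R.T@np.array([(u-c["cx"])/c["fx"],(v-c["cy"])/c["fy"],1]);o=-R.T@t
    return o+d*(z-o[2])/d[2]
def proj(c,X):
    p=np.array(c["R"])@np.array(X)+np.array(c["t"]);return np.array([c["fx"]*p[0]/p[2]+c["cx"],c["fy"]*p[1]/p[2]+c["cy"]])
E
python3 - <<'E'
from h import *
for n in("scene","top"):
    c=snap(n,n+"0.png"); print(n,c["fx"],c["cx"],c["cy"],np.round(-np.array(c["R"]).T@c["t"],3),np.round(c["R"],2).tolist())
s=ctrl.get_state();print(s["eef_pos"],s["tcp_rot"],s["time"])
E
```

```text
scene 431.0781371116163 312.49323021564976 204.22356194209624 [ 1.436 -0.366  0.676] [[0.31, 0.95, 0.01], [0.52, -0.16, -0.84], [-0.8, 0.27, -0.54]]
top 463.930755021536 312.3356965344457 197.59102223639417 [ 0.472 -0.062  1.443] [[-0.01, -1.0, 0.01], [-1.0, 0.01, -0.09], [0.09, -0.01, -1.0]]
[ 0.18183337 -0.64946204  0.24704057] [ 9.90711032e-01  1.35979574e-01  1.89591968e-05 -1.09777255e-03] 0.1
```

View pics/scene0.png

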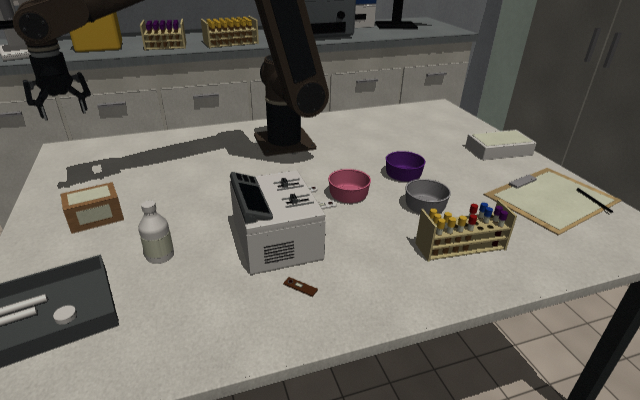

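View pics/top0.png

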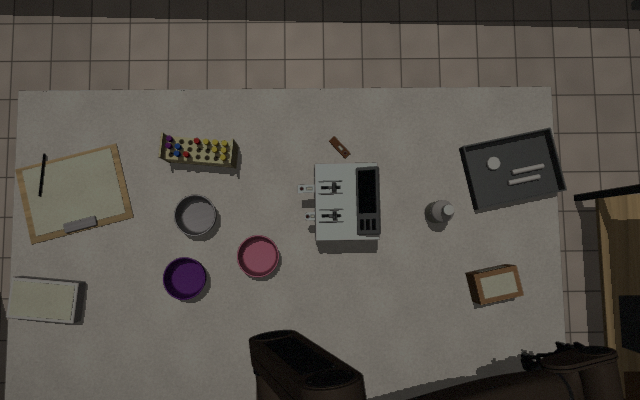

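Scene view: reader at about (280,220), with a grey steel dish at (427,196), pink at (349,185) and purple at (405,166). In the top view the operator's face is on the left (u≈315). The bays are at v≈188, which looks long, and v≈216, which looks short.

Look-alikes in the top view:
- **Dish:** steel (196,216), pink (258,256) and purple (185,279). I choose the steel one.
- **Cassette:** in-bay long (303,188), in-bay short (310,216) and a loose brown one (340,147). I choose (303,188), and will check it in a close crop.

Run:
```python
from h import *
c=snap("top","crop1.png",(160,130,400,270),3.3)
g=cv2.cvtColor(c["image"],cv2.COLOR_RGB2GRAY)
for p in [(196,216),(258,256),(185,279)]: print(np.round(ray(c,*p,0.055),3))
```

```text
[0.542 0.267 0.055]
[0.421 0.082 0.055]
[0.357 0.297 0.055]
```

View pics/crop1.png

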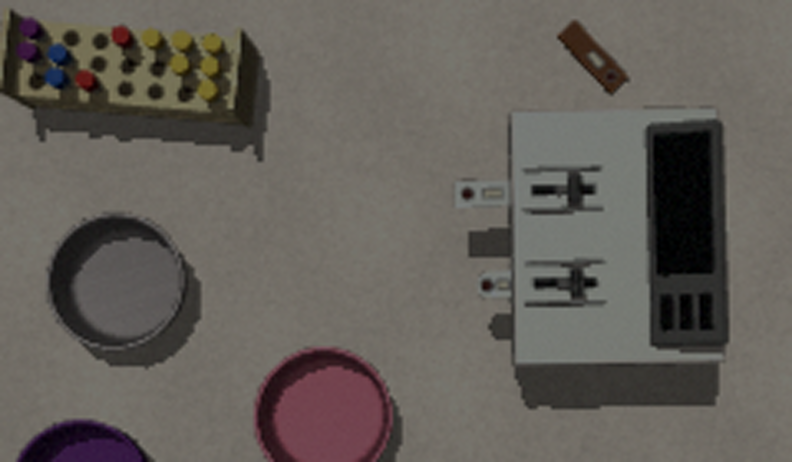

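The crop confirms it: the long square cassette at crop (456–510,193) is in the upper bay, which is reader left, and the round one is at (495,285). The steel dish rim is centred at (117,282). The deck's front edge runs from (511,112) to (514,363), and the left slide tab is at (576,190).

Run:
```python
from h import *
from scipy.spatial.transform import Rotation as Ro
c=ctrl.read_camera("top")
def P(u,v,z): return ray(c,160+(u+.5)/3.3-.5,130+(v+.5)/3.3-.5,z)
A=P(511,112,.135);B=P(514,363,.135)
print("A,B",A,B,np.linalg.norm(A-B))
x=(B-A)/np.linalg.norm(B-A); y=np.cross([0,0,1],x); print("rdr x,y",x,y)
M=(A+B)/2; bay=M-.04*x; print("bay",bay)
for n,p in dict(end=(456,193,.114),tabrear=(582,190,.150),tabfront=(570,190,.150),rend=(480,285,.114),dishL=(48,282,.055),dishR=(186,282,.055),dishT=(117,213,.055),dishB=(117,350,.055),pinkR=(392,416,.055),pinkT=(325,349,.055),rackR=(240,120,.08),disp=(647,125,.17)).items():
    q=P(*p);print(n,np.round(q,3),"rdr rel bay x,y",np.round([(q-bay)@x,(q-bay)@y],3))
D=P(117,282,.055); T=bay-.066*y; print("dish",D,"target",T,"dist",np.linalg.norm((T-D)[:2]))
s=ctrl.get_state();print(np.round(Ro.from_quat(s["tcp_rot"]).as_matrix(),3).tolist())
```

```text
A,B [ 0.68341629 -0.08730428  0.135     ] [ 0.46764266 -0.08712403  0.135     ] 0.21577371065400222
rdr x,y [-9.99999651e-01  8.35361109e-04  0.00000000e+00] [-8.35361109e-04 -9.99999651e-01  0.00000000e+00]
bay [ 0.61552946 -0.08724757  0.135     ]
end [ 0.616 -0.039  0.114] rdr rel bay x,y [-0.    -0.048]
tabrear [ 0.613 -0.147  0.15 ] rdr rel bay x,y [0.002 0.059]
tabfront [ 0.614 -0.136  0.15 ] rdr rel bay x,y [0.002 0.049]
rend [ 0.535 -0.059  0.114] rdr rel bay x,y [ 0.08  -0.028]
dishL [0.545 0.332 0.055] rdr rel bay x,y [ 0.07  -0.419]
dishR [0.544 0.207 0.055] rdr rel bay x,y [ 0.072 -0.294]
dishT [0.607 0.27  0.055] rdr rel bay x,y [ 0.008 -0.357]
dishB [0.483 0.269 0.055] rdr rel bay x,y [ 0.132 -0.356]
pinkR [0.421 0.022 0.055] rdr rel bay x,y [ 0.194 -0.109]
pinkT [0.482 0.082 0.055] rdr rel bay x,y [ 0.134 -0.169]
rackR [0.688 0.155 0.08 ] rdr rel bay x,y [-0.072 -0.242]
disp [ 0.666 -0.201  0.17 ] rdr rel bay x,y [-0.05   0.113]
dish [0.54471599 0.26939016 0.055     ] target [ 0.61558459 -0.02124759  0.135     ] dist 0.29915323490298656
[[0.963, 0.269, -0.0], [0.269, -0.963, 0.001], [0.0, -0.001, -1.0]]
```

>>> drive_tool:
  moves:
    - [[0,0,-0.162],[0,0,0],0.075]
    - [[0,0,-0.162],[0,0,0],0.075]
    - [[0,0,-0.162],[0,0,0],0.075]
    - [[0,0,-0.162],[0,0,0],0.075]
    - [[0,0,-0.162],[0,0,0],0.075]

```text
time: 0.82
eef_pos: [0.1819, -0.6498, 0.2479]
tcp_rot: [0.856, 0.518, 0.0, -0.0]
contact_force: [0.3, -0.2, 0.3]
opening: 0.884
finger_force: 0.0
```

>>> drive_tool:
  moves:
    - [[0,0,-0.162],[0,0,0],0.075]
    - [[0,0,-0.162],[0,0,0],0.075]
    - [[0,0,-0.164],[0,0,0],0.075]
    - [[0,0,0],[0.04,0.036,0],0.075]
    - [[0,0,0],[0.04,0.036,0],0.075]

```text
time: 1.45
eef_pos: [0.2542, -0.5692, 0.2478]
tcp_rot: [0.708, 0.707, 0.0, -0.0]
contact_force: [0.5, -0.4, -0.1]
opening: 0.878
finger_force: 0.0
```

>>> drive_tool:
  moves:
    - [[0,0,0],[0.04,0.04,0],0.075]
    - [[0,0,0],[0.04,0.04,0],0.075]
    - [[0,0,0],[0.04,0.04,0],0.075]
    - [[0,0,0],[0.04,0.04,0],0.075]
    - [[0,0,0],[0.04,0.04,0],0.075]

```text
time: 2.08
eef_pos: [0.4549, -0.3685, 0.2483]
tcp_rot: [0.707, 0.707, 0.0, 0.0]
contact_force: [0.0, -0.2, 0.7]
opening: 0.881
finger_force: 0.0
```

>>> drive_tool:
  moves:
    - [[0,0,0],[0.04,0.04,0],0.075]
    - [[0,0,0],[0.05,0.03,0],0.075]
    - [[0,0,0],[0.05,0.02,0],0.075]
    - [[0,0,0],[0.055,0.01,0],0.075]
    - [[0,0,0],[0.055,0.01,0],0.075]

```text
time: 2.7
eef_pos: [0.564, -0.1181, 0.2481]
tcp_rot: [0.707, 0.707, -0.0, -0.0]
contact_force: [1.1, -0.2, -0.2]
opening: 0.873
finger_force: 0.0
```

>>> drive_tool:
  moves:
    - [[0,0,0],[0.055,0,0],0.075]
    - [[0,0,0],[0.055,0,0],0.075]
    - [[0,0,0],[0.055,0,0],0.075]
    - [[0,0,0],[0.055,0,0],0.075]
    - [[0,0,0],[0.055,0,0],0.075]

```text
time: 3.32
eef_pos: [0.5635, 0.1567, 0.2483]
tcp_rot: [0.707, 0.707, 0.0, 0.0]
contact_force: [0.9, 0.2, -0.3]
opening: 0.879
finger_force: 0.0
```

>>> drive_tool:
  moves:
    - [[0,0,0],[0.053,-0.005,0],0.075]
    - [[0,0,0],[0.053,-0.005,0],0.075]
    - [[0,0,0],[0.053,-0.005,0],0.075]
    - [[0,0,0],[0.053,-0.004,0],0.075]
    - [[0,0,0],[0,0,0.04],0.075]

```text
time: 3.95
eef_pos: [0.5461, 0.3717, 0.2122]
tcp_rot: [0.705, 0.709, 0.005, 0.001]
contact_force: [0.5, -0.5, -0.6]
opening: 0.878
finger_force: 0.0
```

>>> drive_tool:
  moves:
    - [[0,0,0],[0,0,0.045],0.075]
    - [[0,0,0],[0,0,0.045],0.075]
    - [[0,0,0],[0,0,0.045],0.075]
    - [[0,0,0],[0,0,0.035],0.075]
    - [[0,0,0],[0,0,0],0.075]

```text
time: 4.58
eef_pos: [0.5421, 0.3656, 0.0342]
tcp_rot: [0.707, 0.707, -0.004, -0.001]
contact_force: [-0.7, 1.0, -0.4]
opening: 0.878
finger_force: 0.0
```

Run:
```python
from h import *
snap("scene","s1.png",(300,60,560,260),3)
```

```text
(no output)
```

View pics/s1.png

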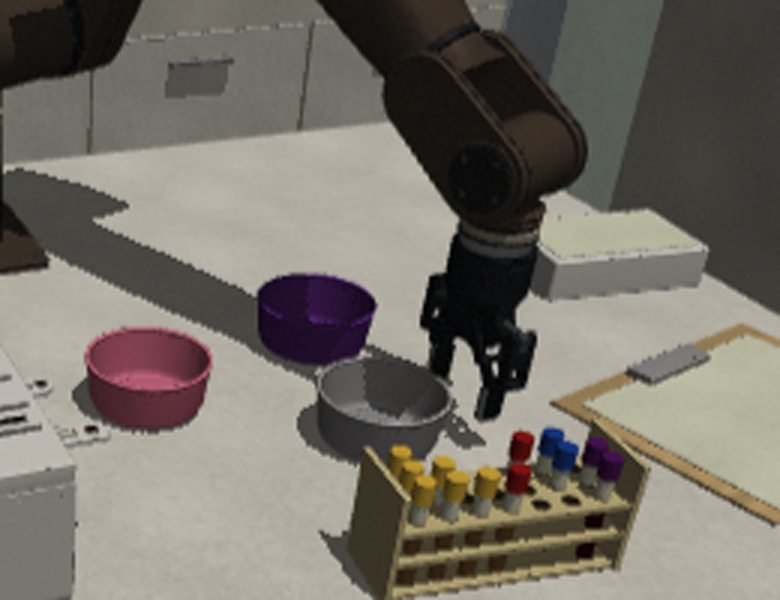

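Fingers stand just behind the steel dish on its +y side, at crop (440–490,400), clear of the rack. Now pushing it along.

>>> drive_tool:
  moves:
    - [[0,0,0],[-0.02,0.003,0.004],0.075]
    - [[0,0,0],[-0.018,0,0],0.075]
    - [[0,0,0],[-0.015,0.004,0],0.075]
    - [[0,0,0],[-0.018,0.005,0],0.075]
    - [[0,0,0],[-0.018,0.005,0],0.075]

```text
time: 5.25
eef_pos: [0.5629, 0.2771, 0.0353]
tcp_rot: [0.707, 0.707, 0.001, 0.0]
contact_force: [-0.5, 3.2, 2.8]
opening: 0.879
finger_force: 2.0
```

>>> drive_tool:
  moves:
    - [[0,0,0],[-0.018,0.005,0],0.075]
    - [[0,0,0],[-0.018,0.005,0],0.075]
    - [[0,0,0],[-0.018,0.005,0],0.075]
    - [[0,0,0],[-0.018,0.005,0],0.075]
    - [[0,0,0],[-0.018,0.005,0],0.075]

```text
time: 5.88
eef_pos: [0.5872, 0.187, 0.0345]
tcp_rot: [0.707, 0.707, 0.0, -0.0]
contact_force: [-1.6, 4.1, 5.2]
opening: 0.879
finger_force: 3.2
```

Run:
```python
from h import *
snap("top","t2.png",(160,130,400,270),3.3)
```

```text
(no output)
```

View pics/t2.png

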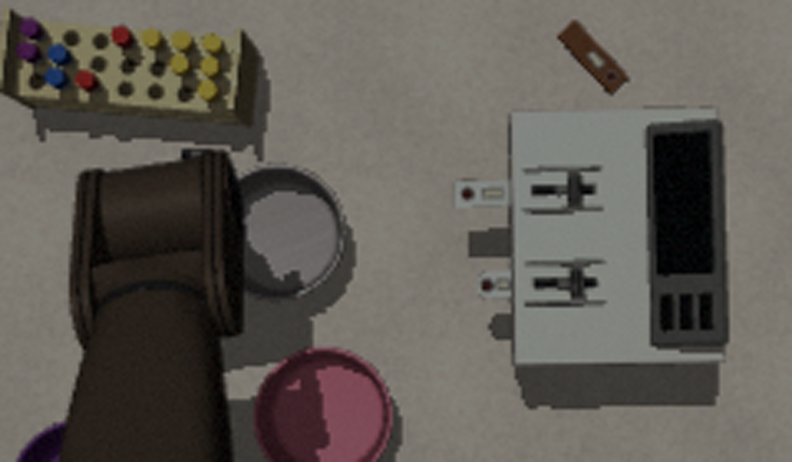

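The dish at crop (277,231) is pushed evenly between the fingers, and the path to the bay at (511,193) is clear.

>>> drive_tool:
  moves:
    - [[0,0,0],[-0.017,0.004,0],0.075]
    - [[0,0,0],[-0.017,0.004,0],0.075]
    - [[0,0,0],[-0.017,0.004,0],0.075]
    - [[0,0,0],[-0.017,0.004,0],0.075]
    - [[0,0,0],[-0.017,0.004,0],0.075]

```text
time: 6.55
eef_pos: [0.6068, 0.1016, 0.034]
tcp_rot: [0.707, 0.707, -0.0, -0.0]
contact_force: [-0.4, 1.1, 0.6]
opening: 0.878
finger_force: 1.5
```

>>> drive_tool:
  moves:
    - [[0,0,0],[-0.017,0.003,0],0.075]
    - [[0,0,0],[-0.017,0.002,0],0.075]
    - [[0,0,0],[-0.01,0,0],0.075]
    - [[0,0,0],[-0.005,0,0],0.075]
    - [[0,0,0],[0,0,0],0.075]

```text
time: 7.18
eef_pos: [0.6118, 0.0536, 0.0342]
tcp_rot: [0.707, 0.707, -0.0, 0.0]
contact_force: [1.0, 0.2, 0.2]
opening: 0.879
finger_force: 0.0
```

Run:
```python
from h import *
snap("top","t3.png",(220,130,400,270),4)
c=snap("scene","s3.png",(220,130,460,290),3)
```

```text
(no output)
```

View pics/t3.png

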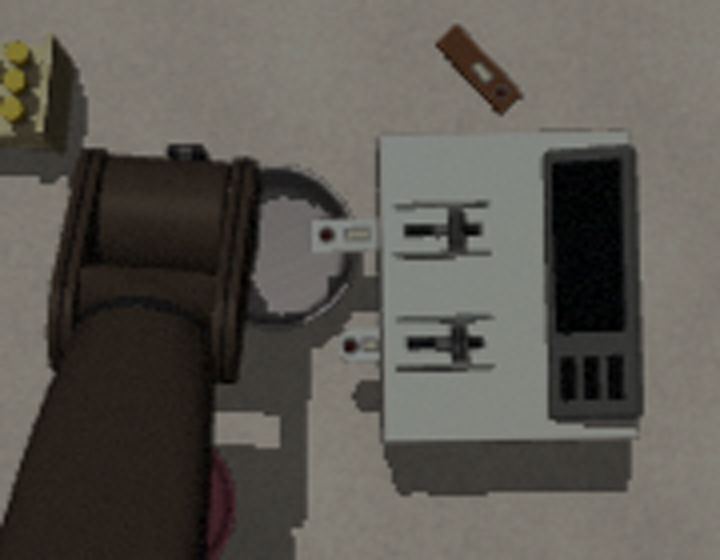

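View pics/s3.png

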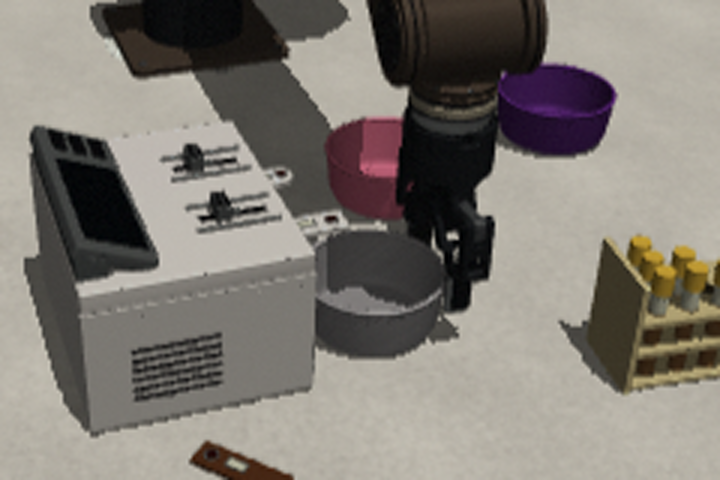

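Top crop: dish rim from v≈166 to 326, with its right edge at u≈358. The cassette (312–380,236) is still untouched above it. I'll convert that to a position.

Run:
```python
from h import *
c=ctrl.read_camera("top")
P=lambda u,v,z: np.round(ray(c,220+(u+.5)/4-.5,130+(v+.5)/4-.5,z),3)
print(P(358,246,.055),P(300,166,.055),P(300,326,.055),P(380,236,.135))
print((proj(c,[.6155,-.021,.055])-[220,130])*4,(proj(c,[.6155,-.083,.055])-[220,130])*4)
```

```text
[ 0.613 -0.072  0.055] [ 0.674 -0.029  0.055] [ 0.553 -0.028  0.055] [ 0.612 -0.087  0.135]
[289.09123932 241.77317376] [371.59520449 240.87292635]
```

>>> drive_tool:
  moves:
    - [[0,0,0],[-0.005,0.002,0],0.075]
    - [[0,0,0],[-0.005,0,0],0.075]
    - [[0,0,0],[-0.002,0,0],0.075]
    - [[0,0,0],[0,0,0],0.075]

```text
time: 7.82
eef_pos: [0.614, 0.0417, 0.0343]
tcp_rot: [0.707, 0.707, -0.0, 0.0]
contact_force: [0.7, 0.2, 0.1]
opening: 0.874
finger_force: 0.3
```

>>> drive_tool:
  moves:
    - [[0,0,0],[0.03,0,0],0.075]
    - [[0,0,0],[0.05,0,0],0.04]
    - [[0,0,0],[0,0,-0.06],0]
    - [[0,0,0],[0,0,-0.06],0]
    - [[0,0,0],[0,0,-0.06],0]

```text
time: 8.45
eef_pos: [0.6137, 0.122, 0.216]
tcp_rot: [0.707, 0.707, -0.0, 0.0]
contact_force: [0.6, -0.8, -0.3]
opening: 0.024
finger_force: 0.0
```

>>> drive_tool:
  moves:
    - [[0,0,0],[0,0,-0.06],0]
    - [[0,0,0],[0,0,-0.04],0]
    - [[0,0,0],[0,0,0],0]

```text
time: 8.82
eef_pos: [0.6157, 0.1218, 0.32]
tcp_rot: [0.707, 0.707, 0.003, 0.004]
contact_force: [0.4, -0.3, -0.3]
opening: 0.002
finger_force: 0.0
```

Run:
```python
from h import *
snap("top","t4.png",(220,130,400,270),4)
```

```text
(no output)
```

View pics/t4.png

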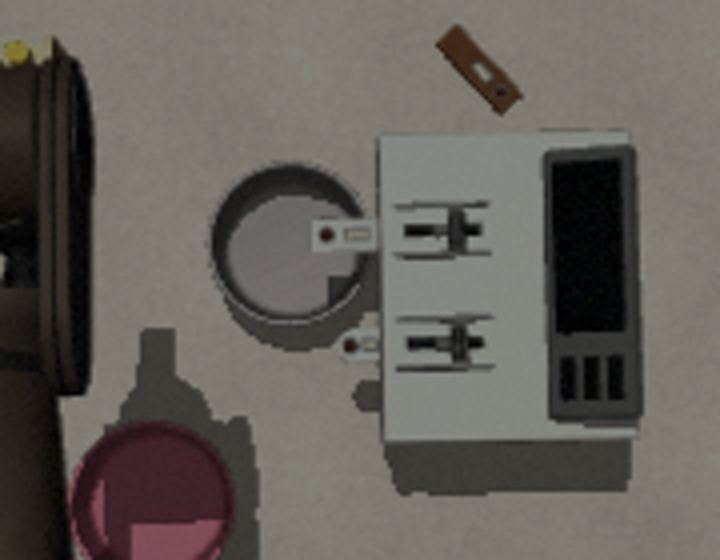

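The dish is at (290,243) against the wanted (289,242), so it sits under the cassette and just off the face. Now going behind the left slide with the fingers shut.

>>> drive_tool:
  moves:
    - [[0,0,0],[-0.058,0,0],0]
    - [[0,0,0],[-0.058,0,0],0]
    - [[0,0,0],[-0.058,0,0],0]
    - [[0,0,0],[-0.058,-0.001,0],0]
    - [[0,0,0],[-0.058,0,0],0]

```text
time: 9.5
eef_pos: [0.6117, -0.1696, 0.3111]
tcp_rot: [0.707, 0.707, -0.001, -0.002]
contact_force: [0.4, 0.4, 0.5]
opening: 0.005
finger_force: 0.0
```

>>> drive_tool:
  moves:
    - [[0,0,0],[0,0,0.04],0]
    - [[0,0,0],[0,0,0.04],0]
    - [[0,0,0],[0,0,0.035],0]
    - [[0,0,0],[0,0,0],0]

```text
time: 10.0
eef_pos: [0.6095, -0.1668, 0.1926]
tcp_rot: [0.707, 0.707, -0.002, -0.006]
contact_force: [0.5, 0.6, 0.1]
opening: -0.004
finger_force: 0.0
```

Run:
```python
from h import *
snap("scene","s5.png",(220,110,400,250),4)
```

```text
(no output)
```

View pics/s5.png

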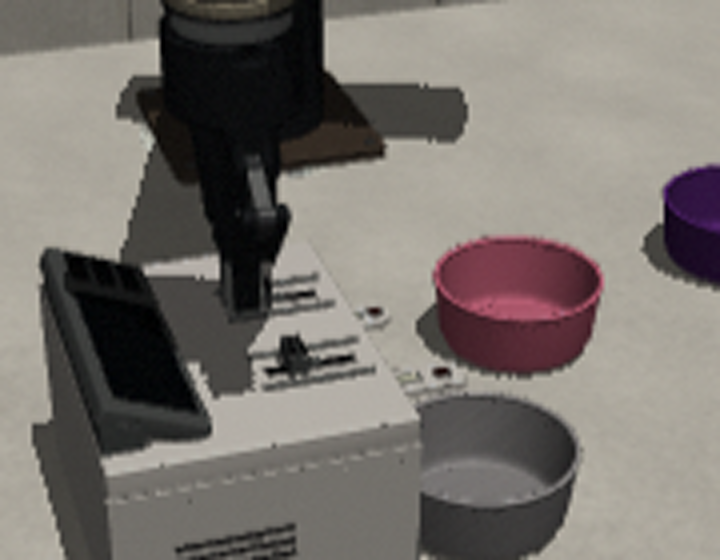

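The shut fingers hang above the deck at crop (248,318), behind the left slide tab at (293,352). The display is clear.

>>> drive_tool:
  moves:
    - [[0,0,0],[-0.001,0.003,0.02],0]
    - [[0,0,0],[0,0,0.012],0]
    - [[0,0,0],[0,0,0.002],0]
    - [[0,0,0],[0,0,0],0]

```text
time: 10.55
eef_pos: [0.616, -0.169, 0.1655]
tcp_rot: [0.707, 0.707, 0.0, 0.0]
contact_force: [0.0, 0.5, 0.5]
opening: -0.002
finger_force: 0.0
```

>>> drive_tool:
  moves:
    - [[0,0,0],[0.004,0,0],0]
    - [[0,0,0],[0.004,0,0],0]
    - [[0,0,0],[0.004,0,0],0]
    - [[0,0,0],[0,0,0],0]

```text
time: 11.05
eef_pos: [0.6159, -0.1566, 0.1655]
tcp_rot: [0.707, 0.707, 0.0, 0.0]
contact_force: [-1.0, 0.1, -0.0]
opening: 0.0
finger_force: 0.0
```

Tips are still about 8 mm too high, so I'll back off, lower, then push.

>>> drive_tool:
  moves:
    - [[0,0,0],[-0.01,-0.001,0],0]
    - [[0,0,0],[0,0,0.005],0]
    - [[0,0,0],[0,0,0.003],0]
    - [[0,0,0],[0,0,0],0]

```text
time: 11.55
eef_pos: [0.6145, -0.1669, 0.1565]
tcp_rot: [0.707, 0.707, -0.0, -0.001]
contact_force: [0.7, -0.0, 0.0]
opening: -0.001
finger_force: 0.0
```

>>> drive_tool:
  moves:
    - [[0,0,0],[0.006,0,0],0]
    - [[0,0,0],[0.006,0,0],0]
    - [[0,0,0],[0.004,0,0],0]
    - [[0,0,0],[0,0,0],0]

```text
time: 12.05
eef_pos: [0.615, -0.153, 0.1576]
tcp_rot: [0.707, 0.708, -0.002, 0.002]
contact_force: [0.1, -5.3, -1.8]
opening: 0.002
finger_force: 3.3
```

>>> drive_tool:
  moves:
    - [[0,0,0],[0.005,0,0],0]
    - [[0,0,0],[0.005,0,0],0]
    - [[0,0,0],[0.005,0,0],0]
    - [[0,0,0],[0,0,0],0]

```text
time: 12.55
eef_pos: [0.6149, -0.139, 0.1576]
tcp_rot: [0.707, 0.707, -0.002, 0.003]
contact_force: [-0.2, -9.1, -1.9]
opening: 0.001
finger_force: 4.5
```

>>> drive_tool:
  moves:
    - [[0,0,0],[0.004,0,0],0]
    - [[0,0,0],[0.003,0,0],0]
    - [[0,0,0],[0.003,0,0],0]
    - [[0,0,0],[0,0,0],0]

```text
time: 13.05
eef_pos: [0.6149, -0.1279, 0.1576]
tcp_rot: [0.707, 0.707, -0.002, 0.002]
contact_force: [0.8, -6.2, -1.7]
opening: -0.002
finger_force: 3.2
```

>>> drive_tool:
  moves:
    - [[0,0,0],[0.002,0,0],0]
    - [[0,0,0],[0,0,0],0]

```text
time: 13.3
eef_pos: [0.6149, -0.1272, 0.1576]
tcp_rot: [0.707, 0.708, -0.003, 0.003]
contact_force: [-1.2, -10.4, -2.2]
opening: 0.001
finger_force: 4.7
```

>>> drive_tool:
  moves:
    - [[0,0,0],[0.001,0,0],0]
    - [[0,0,0],[0,0,0],0]

```text
time: 13.55
eef_pos: [0.6149, -0.1271, 0.1576]
tcp_rot: [0.707, 0.708, -0.003, 0.004]
contact_force: [-0.7, -10.6, -2.2]
opening: -0.004
finger_force: 5.8
```

It is at the stop: force rises with no more travel. Letting the slide spring back, then retreating.

>>> drive_tool:
  moves:
    - [[0,0,0],[-0.012,0,0],0]
    - [[0,0,0],[-0.012,0,0],0]
    - [[0,0,0],[-0.012,0,0],0]
    - [[0,0,0],[-0.009,0,0],0]
    - [[0,0,0],[0,0,0],0]

```text
time: 14.18
eef_pos: [0.6149, -0.1681, 0.1573]
tcp_rot: [0.707, 0.707, 0.0, -0.0]
contact_force: [-0.2, 0.4, -0.0]
opening: 0.001
finger_force: 0.0
```

>>> drive_tool:
  moves:
    - [[0,0,0],[0,0,-0.05],0]
    - [[0,0,0],[0,0,-0.05],0]
    - [[0,0,0],[-0.055,0,-0.02],0]
    - [[0,0,0],[-0.055,0,0],0]
    - [[0,0,0],[0,0,0],0]

```text
time: 14.8
eef_pos: [0.6145, -0.2808, 0.2774]
tcp_rot: [0.708, 0.706, 0.0, 0.0]
contact_force: [-0.1, 0.7, -0.7]
opening: -0.003
finger_force: 0.0
```

Run:
```python
from h import *
a=ctrl.read_camera("scene")["image"][110:250,220:400,::-1]; b=ctrl.read_camera("top")["image"][130:270,220:400,::-1]
cv2.imwrite("pics/f.png",cv2.resize(np.vstack([a,b]),None,fx=2.1,fy=2.1,interpolation=cv2.INTER_CUBIC))
```

```text
(no output)
```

View pics/f.png

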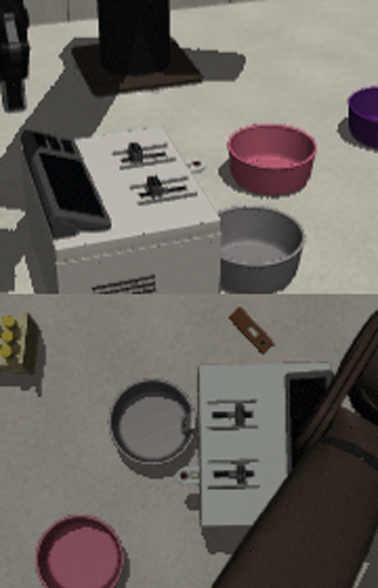

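The slide has sprung back, the round cassette is still in its bay, and the long one has left its bay. What remains to be explained is a small spot at (188,424) inside the dish's reader-side rim. My picture budget is used up, so I'll inspect it by numbers.

Run:
```python
from h import *
c=ctrl.read_camera("top");g=cv2.cvtColor(c["image"],cv2.COLOR_RGB2GRAY)
print("cols 290-318");
for v in range(180,206): print(v,*["%3d"%k for k in g[v,290:319]])
for n,X in dict(rim_face=(.6155,-.08,.055),floor_face=(.6155,-.07,.004),mouth=(.6155,-.087,.108),p1=(.6155,-.06,.06)).items(): print(n,proj(c,X).round(1))
s=ctrl.read_camera("scene");gs=cv2.cvtColor(s["image"],cv2.COLOR_RGB2GRAY)
for n,X in dict(rim_face=(.6155,-.08,.055),lip=(.6155,-.087,.108),rimfar=(.6155,.04,.055),mid=(.6155,-.021,.004),top=(.6155,-.075,.078)).items(): print(n,proj(s,X).round(1))
for v in range(200,240,2): print(v,*["%3d"%k for k in gs[v,316:372:2]])
```

```text
cols 290-318
180 102 104 105 105 103 104 106 103  99  98 100  95  44  39  34  29  31  31  56 111 103 123 122 114  68 120 133 133 133
181 105 104 103 106 104 104 106 102 101 104 104 105 101  93  76  32  30  30  33  66 114 124 123 113  71 120 135 130 107
182 104 103 105 105 105 104 103 105 104 104 103 105 105 102  95  73  39  29  29  45  88 103 121 113  72 123 133 136 127
183 104 104 103 103 104 104 105 105 105 106 105 104 103 105 105  94  72  41  32  35  65 111 121 114  69 122 134 134 133
184 103 104 106 105 103 105 106 105 103 104 106 106 106 107 107 104  84  53  33  34  51 104  92 115  70 120 134 134 134
185 104 104 105 105 107 104 103 106 103 104 106 108 107 107 107 106 100  79  44  37  49  91 104 117  70 119 135 134 134
186 103 106 107 106 103 105 104 105 107 108 106 103 107 108 108 107 107  87  52  38  65 116 124 101  68 117 135 134 135
187 107 104 103 103 106 105 107 108 103 107 106 110 108 106 106 105 104  93  70  58  73 116 123  96  66 116 133 135 134
188 104 104 106 106 107 109 106 107 108 107 104 105 106 105 108 106  90  84  65  63  75 116 121  96  66 113 134 135 135
189 108
[... 3835 characters left out ...]
 178
228 116 115 116 116 115 129 124 119 122 123 122 121 120 122 121 121 121 122  97  75  56  50  40 131 156 180 176 177
230 116 116 117 116 118 119 120 122 122 120 121 122 120 123 122 121 119 122 122 112  73  58 129  44 176 179 177 179
232 115 116 116 117 116 119 124 115 119 121 122 120 121 120 120 120 120 119 118 122 117 112  57  52 176 174 179 179
234 117 116 116 116 117  46  73 116 121 119 130 121 118 119 121 125 130 117 135 100  55  59  56  87 179 176 177 178
236 117 116 116 116 116  50  49  52  47  54  76  93 102 100 101  86  66  51  55  63  59  60  54 153 176 177 180 181
238 116 116 118 116 115  48  50  53  54  52  59  55  60  62  55  63  64  64  62  60  59  57  52 180 176 181 178 176
```

By the numbers, the cassette is the 24 mm wide patch at top px cols 306–312, rows 187–194. It stands inside the dish, leaning on the rim with its foot on the floor about 25 mm from the face. It looks settled and is clear of the bay. I'll confirm it isn't moving, then hand in.

Run:
```python
from h import *
a=ctrl.read_camera("top")["image"].astype(int)
for _ in range(10): b=ctrl.read_camera("top")["image"].astype(int)
d=np.abs(a-b)[180:206,290:318].max(); print(d)
s=ctrl.get_state(); print(s["time"],np.abs(s["dq"]).max())
if d<25: print(ctrl.sign_off())
```

```text
7
15.55 0.002316110934006387
the job is handed in; nothing more can be done
None
```

The job is handed in: the long cassette dropped into the steel dish without the robot touching it, standing tilted against the rim rather than flat, judged from pixel values because my picture views were used up; the slide sprang back and the round cassette is still in its bay.

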